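# Post a worn-out battery pack through the sprung flap of the return box

### The job

The long flat hard-case battery pack on the bench is worn out. Lay it flat on the loading shelf of the steel battery-return box, end-on to the mouth and clear of the flap, let go of it, then push it on through the sprung flap until it drops inside and the flap snaps shut behind it. Leave the other things on the bench where they are.

Things in the scene. Friction and masses are not known exactly. Their poses are not given: they have to be found in the camera images.
- pack_mid (a point): centre of the worn-out pack: a loose flat hard-case battery, a plain black and grey plastic block 105 x 47 x 27 mm (x, y, z), about 0.3 kg, no leads, lying flat on the bench. The point is 13.5 mm above its underside; x runs along the 105 mm length, z is up. Grasp it across the 47 mm width.
- mouth (a point): middle of the sill of the box's mouth: at the shelf's inner end, level with its top, 150 mm above the bench. x points level, straight into the box (the pushing direction), y across, z up. Above the sill the sheet-steel front leans back 35 degrees from upright; the mouth in it is 80 mm wide and reaches 46 mm above the sill, the lid 75 mm. The flap closes the mouth.
- shelf_mid (a point): middle of the loading shelf's top, 85 mm before the mouth's sill and level with it; axes as mouth. The shelf is a level steel plate 150 mm wide (y) running 170 mm from its free edge to the mouth. In the last 32 mm before the mouth two upright guides, 24 mm high, narrow from about 116 mm apart to the mouth's width.
- box: battery-return box, fixed: grey sheet steel, clear pane in its lid. Origin on the bench under mouth, x into the box: x 0 to 250 mm, y +-120 mm, lid top at z = 225 mm. Inside the sill a short chute plate slopes down 38 degrees for 30 mm, then the way is open to the floor, 141 mm below the sill: the pack tips and falls in once well over half of it is in, at the latest with its tail at the sill.
- flap (a joint): light metal flap closing the mouth from behind, lying in the leaning front, hinged along the mouth's top edge, opening inwards only: 0 rad is shut, 2.1 rad fully swung in; the pack holds it at about 1 to 1.8. A light spring holds it shut (about 0.3 N at its lower edge to start it, 0.8 N wide open) and snaps it back as soon as nothing is under it.
- drill_pack: bystander: squat cordless-drill battery 78 x 70 mm, 57 mm tall, loose on the bench; origin at the centre of its underside
- module: bystander: low grey motor-control module 78 x 70 mm, 26 mm tall, loose on the bench; origin at the centre of its underside
- screwdriver: bystander: screwdriver about 190 mm long, lying on the bench beyond the work; origin on the bench under its middle
There are look-alikes about, which are no part of the job. Leave any blue look-alike of the part that bears pack_mid alone.

How it is judged:
On the way, in this order (a step that is already met when the one before it is completed fails the run):
1. the pack lies flat on the loading shelf, end-on to the mouth, let go, with the flap still shut (x of pack_mid in the frame of mouth between -0.16 and -0.04 m and y of pack_mid in the frame of mouth between -0.05 and 0.05 m and z of pack_mid in the frame of mouth between 0.009 and 0.019 m and angle between pack_mid's own z axis and vertical below 0.15 rad and angle between the x axis of pack_mid and the x axis of mouth, either way round below 0.5 rad and contact force between the fingers and pack below 0.1 N and value of joint flap below 0.08 rad), for 0.2 s.
2. the pack is in the mouth and holds the flap open (value of joint flap above 0.4 rad and x of pack_mid in the frame of mouth between -0.045 and 0.05 m and contact force between pack and flap above 0.1 N), for 0.05 s.
At the end, for the whole second after the job is handed in: The pack is inside the return box, its centre at least 20 mm below the level of the sill, the flap is shut (within 0.08 rad), and the bystanders are within 30 mm of where they stood (x of pack_mid in the frame of mouth between 0.008 and 0.235 m and y of pack_mid in the frame of mouth between -0.12 and 0.12 m and z of pack_mid in the frame of mouth below -0.02 m and value of joint flap below 0.08 rad and distance of each of drill_pack, module, screwdriver from where it was at the start of the episode below 0.03 m); the robot touches nothing.
It fails at once if a bystander is moved by more than 30 mm (distance of any of drill_pack, module, screwdriver from where it was at the start of the episode above 0.03 m).
It also fails if it takes over 58 s, if anything falls off the work surface, if the arm or the gripper's body presses on something with over 40 N, if the wrist force passes 120 N, or if a joint passes its speed limit or range.

### The arm

A 7-joint arm with a two-finger parallel gripper is mounted at the origin on the work surface. World frame = base frame: x ahead of the robot, y to its left, z up, the work surface at z = 0. Lengths are in m, angles in rad, forces in N, time in s.
With the tool pointing down it reaches from about 0.4 to 0.85 m from the base axis. Payload 10.4 kg.
Tool frame: the origin (TCP) lies at the very end of the fingers, on their centre line; the grasp point (between the pads) lies manip.hold_point_z behind it (manip.hold_point_z is the distance from the TCP to the grasp point, in m); z points along the fingers, y is the direction in which the jaws open and shut (so a half turn about z gives the same grasp; the last joint's range is limited). The gripper opens to 85 mm and grips with 20 to 120 N. Pads are 22 mm wide; open, the fingers measure 114 mm over their backs; the gripper's body (76 mm by 85 mm) begins 54 mm behind the grasp point. The pads swing forward as they close: fully open they stand 13 mm farther back than shut.
Start: joints at [1.079, 0.332, -0.065, 1.46, 0.022, 1.35, -0.088], TCP at [0.282, -0.558, 0.231] pointing down, gripper open.
Joint ranges: [-2.6, 2.6], [-0.5, 2.12], [-1.47, 1.34], [0.16, 2.42], [-1.27, 4.41], [0.06, 2.06], [-2.6, 2.6]. Speed limits (rad/s): [2.22, 2.22, 2.79, 2.79, 3.14, 3.14, 3.14].

### API

Orientations are given as a unit quaternion [x, y, z, w].
In Python, from workcell import manip gives the robot as it stands.
- The arm moves only by the tool jog_arm, never from a script. Its arguments are lists of equal length, an entry for each row: "translation": the shift along the world's x, y, z in mm, a list of three; "turn": the turn about the world's z in degrees. In form: {"translation": [[x, y, z], ...], "turn": [turn, ...]}. A call has 1 to 12 rows; each row is the pose to reach, as a shift and turn from the pose measured when the call began; what a row does not reach only later rows make up. A row lasts 1/12 s, in which the tool goes at most 41.7 mm and 7.16 degrees, less where a joint would pass 70% of its speed; a pose out of reach is approached as far as the arm can. A call with a gripper value outside its range is refused whole. "grip" is the finger opening in mm, from 0 to 85.4, set as the call begins (left out, the last holds). The fingers move at their own pace and stop on an object; "grip_force" is the grip in N (left out, the last holds). Time passes only in rows, so rows that repeat a pose let the fingers close. It gives the time, the measured TCP pose, the force and the opening at its end, in the units of the state.
- manip.get_obs(): the state, without advancing time (a new reading comes with each control period).
- manip.camera(name): name is "side" or "top" or "wrist"; returns a dict with "frame" (420x560x3 uint8, red, green, blue), "mtx" (3x3 intrinsics, pixels), "pose" (4x4, takes a point from camera to world coordinates). Camera axes: x right, y down, z forward; pixel columns grow to the right and rows downward; lengths in m; the calibration is good to about 2 mm. The wrist camera is an equidistant fisheye: a pixel r from the principal point sees the ray r / f radians off the axis. A picture is of the moment at which its call begins. There is no depth.
- manip.hand_in(): hands the job in, once; it reports no verdict.
Trained networks look in a picture, given as the dict that the camera call returned (one of the last four; its "shot" number tells which), for a name from the list of things; names that differ only in an ending like _2 or _b are one class to them, and where a whole thing is asked for, a point or a joint stands for the part that bears it (a point fixed in the world has none). Each returns a list of dicts, best first, with "confidence" (0 to 1); they miss things now and then, are a little off and sometimes report something else, mostly with a low value. They report only what shows in the picture. A call takes as long as a camera call. They do not tell look-alikes from the thing itself.
- manip.outline_of(picture, label): "mask" (420x560 bool, what is visible of it) and "extent" ([left, top, right, bottom] in pixels, round what is visible of it).
- manip.pinpoint(picture, label): "at" ([column, row] in pixels: a listed point, or the origin of a listed thing).
The state is a dict: "clock": time; "joint_pos": joint angles; "joint_velocities": joint speeds; "tau": joint torques, N m; "position": TCP position; "ee_rot": TCP orientation; "ft_force": force on the tool from outside, world axes, zero at the start; "torque": the same for the moment, N m; "grip_width": opening from 0.0 (shut) to 1.0 (fully open).
Only numpy, scipy, OpenCV 4.12 (cv2) and the standard library are available. Lean on these libraries where they do the work, as an engineer would, in place of code of your own. Each camera call takes 0.05 s, during which the arm holds its last target. There are 200 camera calls.

## Working session

There is one attempt and no reset: what is moved stays moved. The work goes in short steps, Python scripts to look and compute and a tool call to move; the robot and the scene stay as the last step left them, time stands still between calls to the robot, and variables do not carry over. Pictures are saved under pics/ and viewed, about 8 in all and at most 12, crops included, and the job is handed in when it is done.

Besides the shell and the picture viewer there is one more tool, called by a JSON object that holds its "op" and its "data". jog_arm: Moves the arm, as the interface text tells. Its arguments: {"type":"object","properties":{"translation":{"type":"array"},"turn":{"type":"array"},"grip":{"type":"number"},"grip_force":{"type":"number"}},"required":["translation","turn"]}

```bash
mkdir -p pics; ls
cat > h.py <<'E'
import numpy as np, cv2
from workcell import manip
def ray(p,uv):
    K=p["mtx"];T=np.array(p["pose"])
    x=(uv[0]-K[0][2])/K[0][0];y=(uv[1]-K[1][2])/K[1][1]
    if p.get("wrist"):
        r=np.hypot(x,y);s=np.sin(r)/r if r>1e-9 else 1.
        d=np.array([x*s,y*s,np.cos(r)])
    else: d=np.array([x,y,1.])
    return T[:3,3],T[:3,:3]@d
def at_z(p,uv,z):
    o,d=ray(p,uv);return o+d*(z-o[2])/d[2]
def shot(n,f=None):
    p=manip.camera(n);p["wrist"]=n=="wrist"
    if f: cv2.imwrite(f"pics/{f}.png",p["frame"][:,:,::-1])
    return p
E
python3 - <<'E'
from h import *
print(manip.hold_point_z); o=manip.get_obs();print({k:np.round(v,3) for k,v in o.items()})
ims=[]
for n in("top","side"):
    p=shot(n,n+"0")
    for l in("pack_mid","mouth","shelf_mid","drill_pack","module","screwdriver","box"):
        z={"pack_mid":.0135,"mouth":.15,"shelf_mid":.15}.get(l,0)
        for d in manip.pinpoint(p,l)[:3]: print(n,l,np.round(d["at"]),round(d["confidence"],2),np.round(at_z(p,d["at"],z),3))
    for d in manip.outline_of(p,"pack_mid")[:3]:
        m=d["mask"].astype(np.uint8)
        print("outl",d["extent"],round(d["confidence"],2),m.sum(),p["frame"][d["mask"]].mean(0).round())
E
```

```text
pics
0.0187
{'clock': np.float64(0.0), 'joint_pos': array([ 1.079,  0.333, -0.065,  1.461,  0.022,  1.35 , -0.089]), 'joint_velocities': array([-0.   ,  0.002,  0.002,  0.001,  0.   ,  0.   , -0.002]), 'tau': array([ 0.0000e+00, -6.2542e+01,  4.9000e-02, -3.9161e+01,  1.6000e-02,
        1.0000e-02, -0.0000e+00]), 'position': array([ 0.282, -0.557,  0.231]), 'ee_rot': array([ 0.973,  0.232, -0.   , -0.001]), 'ft_force': array([-0.114, -0.484,  0.159]), 'torque': array([0.022, 0.009, 0.014]), 'grip_width': np.float64(0.997)}
top pack_mid [344. 198.] 0.92 [ 0.616 -0.239  0.014]
top pack_mid [411. 290.] 0.92 [ 0.396 -0.401  0.014]
top mouth [183. 201.] 0.85 [0.595 0.125 0.15 ]
top shelf_mid [221. 213.] 0.7 [0.57  0.041 0.15 ]
top drill_pack [353. 264.] 0.75 [ 0.455 -0.262  0.   ]
top module [219. 214.] 0.72 [0.573 0.07  0.   ]
top module [422. 230.] 0.68 [ 0.54  -0.431  0.   ]
top screwdriver [345. 198.] 0.65 [ 0.616 -0.242  0.   ]
top screwdriver [265. 125.] 0.59 [ 0.798 -0.042  0.   ]
top box [198. 206.] 0.69 [0.593 0.123 0.   ]
outl [394.4, 265.0, 428.5, 315.9] 0.69 973 [ 36.  66. 130.]
outl [324.9, 176.0, 366.0, 220.9] 0.68 838 [78. 77. 78.]
side pack_mid [242. 390.] 0.83 [ 0.401 -0.404  0.013]
side pack_mid [319. 281.] 0.79 [ 0.609 -0.245  0.013]
side mouth [257. 126.] 0.73 [0.589 0.122 0.15 ]
side shelf_mid [259. 153.] 0.86 [0.567 0.029 0.15 ]
side drill_pack [242. 314.] 0.61 [ 0.438 -0.258  0.   ]
side module [322. 379.] 0.84 [ 0.545 -0.428  0.   ]
side screwdriver [358. 197.] 0.97 [ 0.793 -0.048  0.   ]
side box [256. 125.] 0.67 [0.63  0.311 0.   ]
outl [298.9, 254.4, 338.3, 306.9] 0.86 1153 [73. 67. 59.]
outl [207.7, 361.0, 268.0, 419.2] 0.81 1927 [ 48.  67. 122.]
```

```bash
python3 - <<'E'
import cv2
a=cv2.imread("pics/top0.png")[90:370,120:500];b=cv2.imread("pics/side0.png")[60:420,140:500]
b=cv2.resize(b,(380,380));a=cv2.resize(a,(420,310))
import numpy as np
c=np.zeros((380,800,3),np.uint8);c[:310,:420]=a;c[:,420:]=b
cv2.imwrite("pics/c0.png",c)
E
python3 - <<'E'
from h import *
for n,i in(("top",1),("side",0)):
    p=shot(n)
    for d in manip.outline_of(p,"pack_mid")[:2]:
        if p["frame"][d["mask"]].mean(0)[2]>100: continue
        c=cv2.findContours(d["mask"].astype(np.uint8),0,2)[0];c=max(c,key=cv2.contourArea)[:,0]
        w=np.array([at_z(p,u,.0135 if n=="side" else .025)[:2] for u in c],np.float32)
        print(n,cv2.minAreaRect(w), cv2.boxPoints(cv2.minAreaRect(w)).round(3).tolist())
E
```

```text
top ((0.6147102117538452, -0.23958660662174225), (0.10261066257953644, 0.04638245701789856), 45.52193069458008) [[0.5619999766349792, -0.25999999046325684], [0.5950000286102295, -0.2919999957084656], [0.6669999957084656, -0.21899999678134918], [0.6340000033378601, -0.18700000643730164]]
side ((0.6117978096008301, -0.23829449713230133), (0.11815081536769867, 0.053084298968315125), 46.29914855957031) [[0.5519999861717224, -0.2630000114440918], [0.5899999737739563, -0.29899999499320984], [0.671999990940094, -0.21400000154972076], [0.6330000162124634, -0.1770000010728836]]
```

View pics/c0.png

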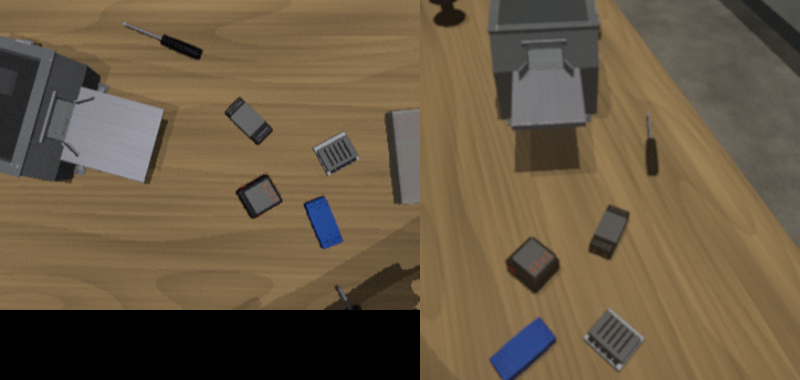

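The grey pack (crop 248,120) is the target, with its long axis at about 45°. The blue look-alike at (323,222) stays where it is. I'm moving above the pack.

{"op": "jog_arm", "data": {"translation": [[331, 317, -31], [331, 317, -31], [331, 317, -31], [331, 317, -31], [331, 317, -31], [331, 317, -31], [331, 317, -31], [331, 317, -31], [331, 317, -31], [331, 317, -31], [331, 317, -31], [331, 317, -31]], "turn": [18.7, 18.7, 18.7, 18.7, 18.7, 18.7, 18.7, 18.7, 18.7, 18.7, 18.7, 18.7], "grip": 68, "grip_force": 40}}

```text
clock: 2.1
position: [0.6184, -0.2307, 0.1993]
ee_rot: [0.92, 0.392, 0.002, -0.002]
ft_force: [0.4, 1.7, -0.6]
grip_width: 0.796
```

Run:
```python
from h import *
manip.camera("top")
o=manip.get_obs();q=o["ee_rot"];print(o["position"].round(4) if hasattr(o["position"],"round") else o["position"],"jaw deg",2*np.degrees(np.arctan2(q[1],q[0]))-90)
p=shot("wrist","w1")
for l,z in(("pack_mid",.0135),("mouth",.15),("shelf_mid",.15)):
    for d in manip.pinpoint(p,l)[:3]: print(l,np.round(d["at"]),round(d["confidence"],2),np.round(at_z(p,d["at"],z),4))
for d in manip.outline_of(p,"pack_mid")[:2]:
    print(d["confidence"],p["frame"][d["mask"]].mean(0))
    c=cv2.findContours(d["mask"].astype(np.uint8),0,2)[0];c=max(c,key=cv2.contourArea)[:,0]
    w=np.array([at_z(p,u,.025)[:2] for u in c],np.float32); print(cv2.minAreaRect(w))
# shelf edge in top view
t=shot("top")
for d in manip.outline_of(t,"shelf_mid")[:2]: print("shelf",d["extent"],d["confidence"])
a=at_z(t,(269.3,187.5),.15);b=at_z(t,(255.7,254.4),.15);print(a,b,np.linalg.norm(a-b),np.degrees(np.arctan2(*(a-b)[1::-1])))
c=t["frame"][140:300,140:300];cv2.imwrite("pics/shelf.png",cv2.resize(c,(600,600),interpolation=cv2.INTER_CUBIC)[:,:,::-1])
```

```text
[ 0.6163 -0.2345  0.1995] jaw deg -43.97483721759501
pack_mid [284. 189.] 0.61 [ 0.6124 -0.2381  0.0135]
shelf_mid [ 3. 24.] 0.65 [0.5735 0.0395 0.15  ]
0.87 [82.13190955 81.41017588 83.06218593]
((0.6126461029052734, -0.24008709192276), (0.10684770345687866, 0.048087652772665024), 46.0200309753418)
0.82 [33.7537092  54.12166172 99.56973294]
((0.4515676498413086, -0.3720748722553253), (0.023141181096434593, 0.047204840928316116), 37.024871826171875)
shelf [43.4, 110.0, 270.9, 253.0] 0.58
[ 0.62699027 -0.06500646  0.15      ] [ 0.48050894 -0.03784436  0.15      ] 0.14897838642967054 -10.50506007493403
```

View pics/shelf.png

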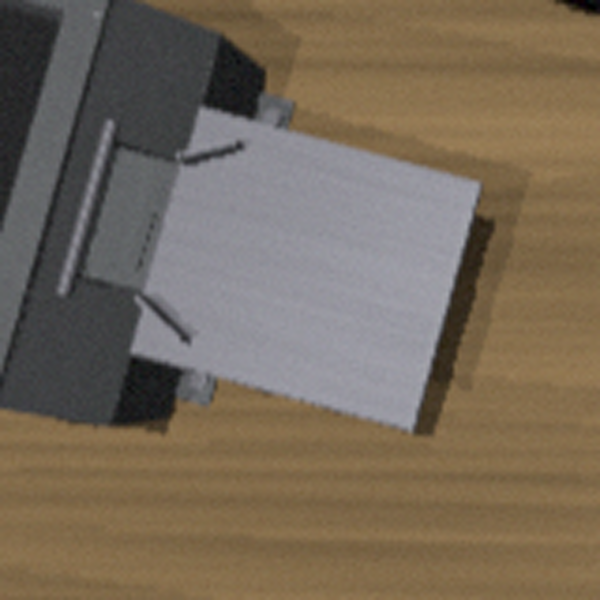

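View pics/w1.png

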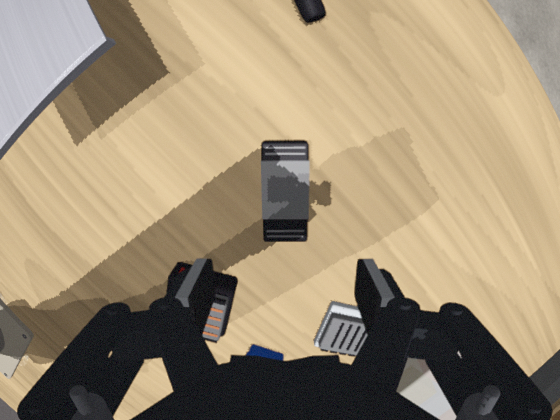

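The shelf crop shows free corners at (480,183) and (415,432) and inner corners at (202,107) and (132,355). The wrist view shows the pack at (285,190), lined up with the jaws.

Run:
```python
from h import *
t=shot("top")
P=[at_z(t,(139.6+u/3.75,139.6+v/3.75),.15)[:2] for u,v in((480,183),(415,432),(202,107),(132,355))]
P=np.array(P);print(P.round(4))
f=P[:2].mean(0);m=P[2:].mean(0);d=m-f
print("free",f,"mouth",m,"mid",(f+m)/2,"len",np.linalg.norm(d),"ang",np.degrees(np.arctan2(d[1],d[0])))
for e in(P[0]-P[1],P[2]-P[3]): print(np.linalg.norm(e),np.degrees(np.arctan2(e[1],e[0])))
for a,b in((0,2),(1,3)):
    e=P[b]-P[a];print(np.linalg.norm(e),np.degrees(np.arctan2(e[1],e[0])))
o=manip.get_obs();q=o["ee_rot"];print(o["position"],2*np.degrees(np.arctan2(q[1],q[0]))-90)
```

```text
[[ 0.625  -0.0613]
 [ 0.4795 -0.026 ]
 [ 0.6679  0.1033]
 [ 0.5216  0.1407]]
free [ 0.552209   -0.04365658] mouth [0.59473635 0.12199626] mid [0.57347268 0.03916984] len 0.1710246796130515 ang 75.60164400988559
0.14973730167990668 -13.638009554123043
0.15095389936763162 -14.369535819913212
0.17007023765754395 75.39449312083569
0.17198133230236096 75.80649298252551
[ 0.61282754 -0.24178561  0.20061132] -44.54560341330763
```

{"op": "jog_arm", "data": {"translation": [[0, 2, -35], [0, 2, -70], [0, 2, -105], [0, 2, -135], [0, 2, -160], [0, 2, -178], [0, 2, -188], [0, 2, -194], [0, 2, -196], [0, 2, -196], [0, 2, -196]], "turn": [0.3, 0.3, 0.3, 0.3, 0.3, 0.3, 0.3, 0.3, 0.3, 0.3, 0.3]}}

```text
clock: 3.47
position: [0.6136, -0.2402, 0.006]
ee_rot: [0.921, 0.389, 0.001, 0.001]
ft_force: [-0.8, 0.2, 1.1]
grip_width: 0.795
```

{"op": "jog_arm", "data": {"translation": [[0, 0, 0], [0, 0, 0], [0, 0, 0], [0, 0, 0], [0, 0, 0], [0, 0, 0], [0, 0, 0], [0, 0, 0]], "turn": [0, 0, 0, 0, 0, 0, 0, 0], "grip": 35, "grip_force": 50}}

```text
clock: 4.13
position: [0.6145, -0.2404, 0.0076]
ee_rot: [0.921, 0.389, 0.002, 0.002]
ft_force: [-1.4, 0.6, 6.5]
grip_width: 0.541
```

Run:
```python
from h import *
p=shot("wrist","w2")
c=p["frame"][100:420];cv2.imwrite("pics/w2.png",c[:,:,::-1])
o=manip.get_obs();q=o["ee_rot"];print(o["position"],2*np.degrees(np.arctan2(q[1],q[0]))-90,o["ft_force"],o["grip_width"])
```

```text
[ 0.61452175 -0.24039599  0.00761472] -44.25804922584278 [-1.23087197  0.53022373  6.94449977] 0.5393050327991765
```

View pics/w2.png

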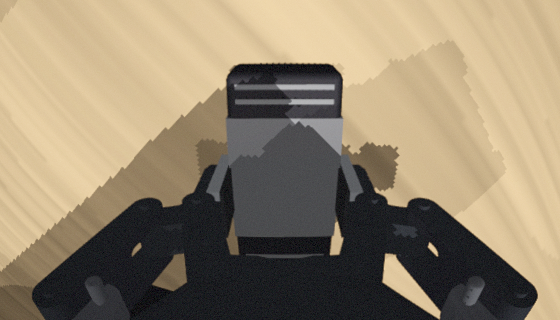

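Gripped at 46 mm, centred. Next I lift it and carry it over the shelf.

{"op": "jog_arm", "data": {"translation": [[0, 0, 15], [0, 0, 40], [0, 0, 75], [0, 0, 110], [0, 0, 145], [0, 0, 180], [0, 10, 200], [-7, 40, 205], [-12, 70, 205], [-17, 100, 205], [-22, 130, 205], [-27, 160, 205]], "turn": [0, 0, 0, 0, 0, 0, 2, 6, 10, 14, 18, 22]}}

```text
clock: 5.18
position: [0.5868, -0.079, 0.2127]
ee_rot: [0.829, 0.559, 0.002, 0.002]
ft_force: [0.1, 0.3, -3.6]
grip_width: 0.536
```

Run:
```python
from h import *
o=manip.get_obs();q=o["ee_rot"];a=2*np.degrees(np.arctan2(q[1],q[0]))-90
print(o["position"],a,o["ft_force"],o["grip_width"]); print("to go",(np.array([.5707,.0299,.195])-o["position"])*1000,-14.2-a)
```

```text
[ 0.58682602 -0.07904283  0.21270075] -22.06223715549102 [ 0.06866054  0.25304743 -3.59153829] 0.5363047716599658
to go [-16.12601689 108.94282844 -17.70075156] 7.8622371554910195
```

{"op": "jog_arm", "data": {"translation": [[-5, 30, -5], [-10, 60, -10], [-13, 85, -15], [-16, 105, -18], [-16, 109, -22], [-16, 109, -22], [-16, 109, -22], [-16, 109, -22]], "turn": [2, 4, 6, 8, 8, 8, 8, 8]}}

```text
clock: 5.85
position: [0.5712, 0.0282, 0.1908]
ee_rot: [0.789, 0.614, 0.002, 0.002]
ft_force: [-0.0, -0.5, -3.5]
grip_width: 0.538
```

Run:
```python
from h import *
w=shot("wrist","w3");s=shot("side","s3")
o=manip.get_obs();q=o["ee_rot"];a=2*np.degrees(np.arctan2(q[1],q[0]))-90
print(o["position"],a,o["ft_force"]); 
for p in (w,s):
  for l,z in(("pack_mid",.19),("mouth",.15)):
    for d in manip.pinpoint(p,l)[:3]: print(l,np.round(d["at"]),round(d["confidence"],2),np.round(at_z(p,d["at"],z),4))
c=np.hstack([cv2.resize(w["frame"],(440,330)),cv2.resize(s["frame"][60:270,190:419],(360,330))]);cv2.imwrite("pics/c3.png",c[:,:,::-1])
```

```text
[0.57114316 0.02847632 0.19081802] -14.192403659534193 [ 0.06684786  0.64088308 -2.47438135]
pack_mid [283. 276.] 0.93 [0.5696 0.0229 0.19  ]
mouth [280.  67.] 0.9 [0.594 0.125 0.15 ]
pack_mid [239. 390.] 0.77 [ 0.4    -0.4572  0.19  ]
pack_mid [259. 138.] 0.62 [0.5692 0.032  0.19  ]
mouth [257. 126.] 0.85 [0.5887 0.1222 0.15  ]
```

View pics/c3.png

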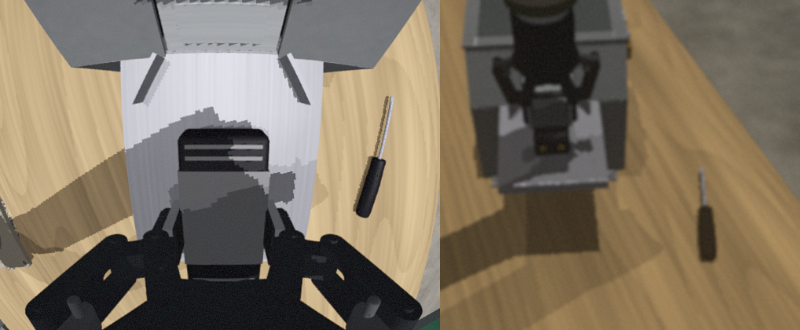

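The wrist view shows the pack square and centred on the shelf, aimed at the mouth (sill near 222,53), so I'm lowering it.

{"op": "jog_arm", "data": {"translation": [[0, 0, -15], [0, 0, -25], [0, 0, -30], [0, 0, -31], [0, 0, -32], [0, 0, -33], [0, 0, -34], [0, 0, -34]], "turn": [0, 0, 0, 0, 0, 0, 0, 0]}}

```text
clock: 6.82
position: [0.5713, 0.0295, 0.1576]
ee_rot: [0.789, 0.615, 0.002, 0.002]
ft_force: [-1.9, 0.4, 2.2]
grip_width: 0.54
```

{"op": "jog_arm", "data": {"translation": [[0, 0, 0], [0, 0, 0], [0, 0, 0], [0, 0, 0], [0, 0, 0], [0, 0, 10], [0, 0, 30], [0, 0, 60], [0, 0, 75], [0, 0, 75]], "turn": [0, 0, 0, 0, 0, 0, 0, 0, 0, 0], "grip": 72}}

```text
clock: 7.65
position: [0.573, 0.03, 0.2374]
ee_rot: [0.789, 0.615, 0.005, 0.004]
ft_force: [1.1, -0.0, -0.2]
grip_width: 0.842
```

Run:
```python
from h import *
w=shot("wrist","w4")
o=manip.get_obs();q=o["ee_rot"];a=2*np.degrees(np.arctan2(q[1],q[0]))-90
print(o["position"],a,o["ft_force"],o["grip_width"])
R=np.array([[.2453,.9694],[-.9694,.2453]])
for n in("wrist","top"):
  p=w if n=="wrist" else shot(n)
  for d in manip.pinpoint(p,"pack_mid")[:3]: print(n,np.round(d["at"]),round(d["confidence"],2),(R@(at_z(p,d["at"],.1635)[:2]-[.594,.122])).round(4))
  for d in manip.outline_of(p,"pack_mid")[:3]:
    c=cv2.findContours(d["mask"].astype(np.uint8),0,2)[0];c=max(c,key=cv2.contourArea)[:,0]
    x=np.array([R@(at_z(p,u,.177)[:2]-[.594,.122]) for u in c],np.float32); print(n,cv2.minAreaRect(x))
cv2.imwrite("pics/c4.png",w["frame"][:,:,::-1])
```

```text
[0.57230876 0.02974961 0.23519242] -14.113532509611204 [-0.37664842 -0.1936921  -1.09732349] 0.845041130665181
wrist [280. 220.] 0.76 [-0.0953 -0.0003]
wrist ((-0.09520136564970016, -0.0010952409356832504), (0.04815974831581116, 0.10581038147211075), 89.91520690917969)
top [224. 210.] 0.56 [-0.0924 -0.0047]
top [409. 288.] 0.56 [-0.5177  0.0532]
top ((-0.12634481489658356, -0.0031121112406253815), (0.051873959600925446, 0.04713846370577812), 0.9520924091339111)
top ((-0.5223340392112732, 0.055983997881412506), (0.04678746312856674, 0.09679093956947327), 36.968345642089844)
top ((0.12375423312187195, -0.007201299071311951), (0.26555484533309937, 0.3153159022331238), 89.6796646118164)
```

View pics/c4.png

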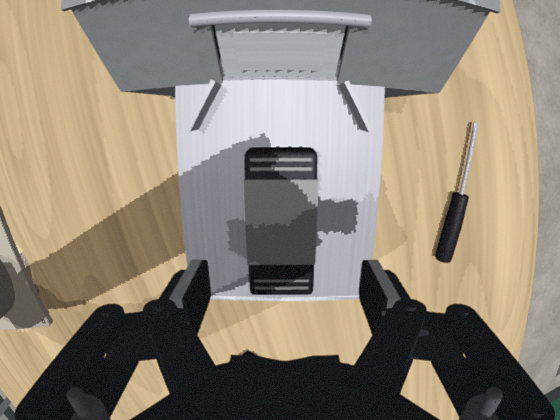

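The pack has been released at mouth-frame x = -95 mm, y ≈ 0 and square, and the flap is shut (wrist image 280,55). I'm setting the fingers to 30 mm and moving behind the tail.

{"op": "jog_arm", "data": {"translation": [[-6, -25, 0], [-13, -50, 0], [-20, -74, 0], [-20, -74, 0], [-20, -74, -20], [-20, -74, -45], [-20, -74, -62], [-20, -74, -68], [-20, -74, -68], [-20, -74, -68]], "turn": [0, 0, 0, 0, 0, 0, 0, 0, 0, 0], "grip": 30}}

```text
clock: 8.78
position: [0.551, -0.0444, 0.1641]
ee_rot: [0.789, 0.615, 0.002, 0.001]
ft_force: [0.2, -0.2, 1.1]
grip_width: 0.349
```

Run:
```python
from h import *
w=shot("wrist","w5")
o=manip.get_obs();q=o["ee_rot"];a=2*np.degrees(np.arctan2(q[1],q[0]))-90
R=np.array([[.2453,.9694],[-.9694,.2453]])
print(o["position"],a,o["ft_force"],o["grip_width"],"mouth",R@(o["position"][:2]-[.594,.122]))
for d in manip.pinpoint(w,"pack_mid")[:3]: print(np.round(d["at"]),round(d["confidence"],2),(R@(at_z(w,d["at"],.1635)[:2]-[.594,.122])).round(4))
s=shot("side");c=np.hstack([cv2.resize(w["frame"],(440,330)),cv2.resize(s["frame"][60:270,190:419],(360,330))]);cv2.imwrite("pics/c5.png",c[:,:,::-1])
```

```text
[ 0.55135961 -0.04441679  0.1646941 ] -14.10405188856106 [-0.69218493 -0.02811237 -0.40111685] 0.3478187316859962 mouth [-0.17178412  0.00051356]
[286. 107.] 0.77 [-0.0957  0.0002]
```

View pics/c5.png

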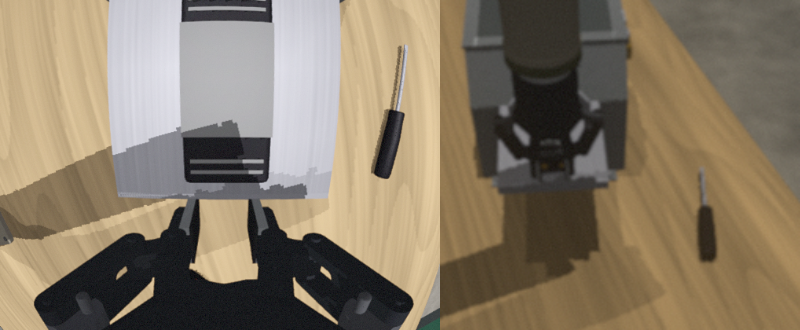

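{"op": "jog_arm", "data": {"translation": [[2, 10, -3], [5, 19, -3], [7, 28, -3], [9, 36, -3], [11, 44, -3], [13, 52, -3], [15, 60, -3], [17, 68, -3], [19, 76, -3], [21, 84, -3], [23, 92, -3], [25, 98, -3]], "turn": [0, 0, 0, 0, 0, 0, 0, 0, 0, 0, 0, 0]}}

```text
clock: 9.93
position: [0.5766, 0.0542, 0.162]
ee_rot: [0.789, 0.615, 0.002, 0.002]
ft_force: [-2.6, -6.1, 4.1]
grip_width: 0.349
```

Run:
```python
from h import *
w=shot("wrist","w6")
o=manip.get_obs();q=o["ee_rot"];a=2*np.degrees(np.arctan2(q[1],q[0]))-90
R=np.array([[.2453,.9694],[-.9694,.2453]])
print(o["position"],a,o["ft_force"],o["grip_width"],"mouth",R@(o["position"][:2]-[.594,.122]))
for d in manip.pinpoint(w,"pack_mid")[:3]: print(np.round(d["at"]),round(d["confidence"],2),(R@(at_z(w,d["at"],.1635)[:2]-[.594,.122])).round(4))
s=shot("side");c=np.hstack([cv2.resize(w["frame"],(440,330)),cv2.resize(s["frame"][60:270,190:419],(360,330))]);cv2.imwrite("pics/c6.png",c[:,:,::-1])
```

```text
[0.57682705 0.05550426 0.16197479] -14.034512316349605 [-0.2050402  -3.27030542  1.77141974] 0.34830236461946984 mouth [-0.0686735   0.00033605]
[287. 139.] 0.92 [-0.0078 -0.0011]
```

View pics/c6.png

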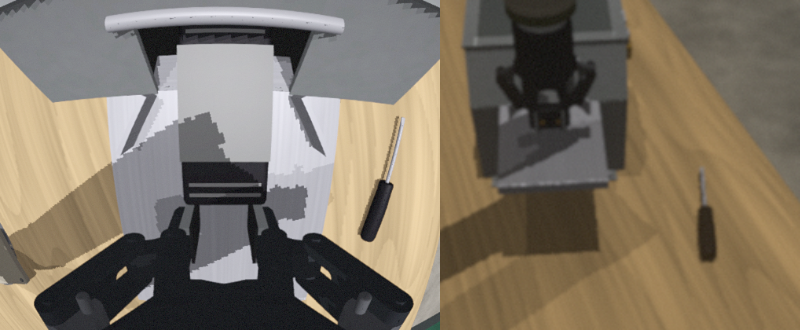

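The pack is going straight in with the flap held open, so I keep pushing.

{"op": "jog_arm", "data": {"translation": [[2, 9, 0], [4, 18, 0], [7, 27, 0], [9, 36, 0], [11, 44, 0], [13, 51, 0], [14, 56, 0], [15, 60, 0], [15, 60, 0], [15, 60, 0]], "turn": [0, 0, 0, 0, 0, 0, 0, 0, 0, 0]}}

```text
clock: 10.92
position: [0.5914, 0.1151, 0.1615]
ee_rot: [0.788, 0.616, 0.002, 0.001]
ft_force: [0.4, -0.5, 0.7]
grip_width: 0.349
```

Run:
```python
from h import *
w=shot("wrist","w7")
o=manip.get_obs()
R=np.array([[.2453,.9694],[-.9694,.2453]])
print(o["position"],o["ft_force"],"mouth",R@(o["position"][:2]-[.594,.122]))
for d in manip.pinpoint(w,"pack_mid")[:3]: print(np.round(d["at"]),round(d["confidence"],2))
cv2.imwrite("pics/c7.png",w["frame"][:,:,::-1])
```

```text
[0.59144256 0.11475521 0.16156582] [-0.00904857 -0.1487571   0.30585631] mouth [-0.00765044  0.00070204]
```

View pics/c7.png

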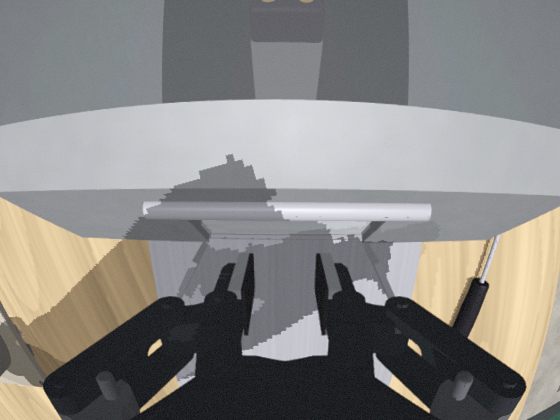

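The pack has dropped: it shows through the lid pane at (285,25), and the flap looks shut behind it at (280,235). Retreating now.

{"op": "jog_arm", "data": {"translation": [[-5, -20, 0], [-12, -50, 5], [-22, -88, 20], [-30, -120, 50], [-38, -150, 80], [-45, -180, 100], [-45, -180, 100], [-45, -180, 100], [-45, -180, 100]], "turn": [0, 0, 0, 0, 0, 0, 0, 0, 0]}}

```text
clock: 11.77
position: [0.5463, -0.0653, 0.2613]
ee_rot: [0.788, 0.615, 0.002, 0.001]
ft_force: [-1.0, 0.1, -0.4]
grip_width: 0.35
```

Run:
```python
from h import *
R=np.array([[.2453,.9694],[-.9694,.2453]])
w=shot("wrist");t=shot("top");s=shot("side")
print(manip.get_obs()["position"],manip.get_obs()["ft_force"])
for n,p in(("top",t),("side",s)):
  for l in("drill_pack","module","screwdriver"):
    for d in manip.pinpoint(p,l)[:2]: print(n,l,round(d["confidence"],2),at_z(p,d["at"],0)[:2].round(3))
  for d in manip.pinpoint(p,"pack_mid")[:2]: print(n,"pack mouth-frame",round(d["confidence"],2),(R@(at_z(p,d["at"],.02)[:2]-[.594,.122])).round(3))
a=cv2.resize(t["frame"][90:330,100:440],(425,300));b=cv2.resize(w["frame"],(400,300))[:,:375]
cv2.imwrite("pics/c8.png",np.hstack([a,b])[:,:,::-1])
```

```text
[ 0.54619783 -0.06413641  0.26062157] [ 0.26502116 -0.18115834 -0.14427152]
top drill_pack 0.97 [ 0.451 -0.266]
top module 0.57 [ 0.545 -0.421]
top screwdriver 0.59 [ 0.8   -0.041]
top screwdriver 0.5 [ 0.548 -0.424]
top pack mouth-frame 0.72 [-0.563  0.052]
side drill_pack 0.67 [ 0.439 -0.261]
side module 0.92 [ 0.553 -0.426]
side module 0.61 [0.612 0.186]
side screwdriver 0.72 [ 0.79  -0.043]
side pack mouth-frame 0.85 [-0.562  0.057]
```

View pics/c8.png

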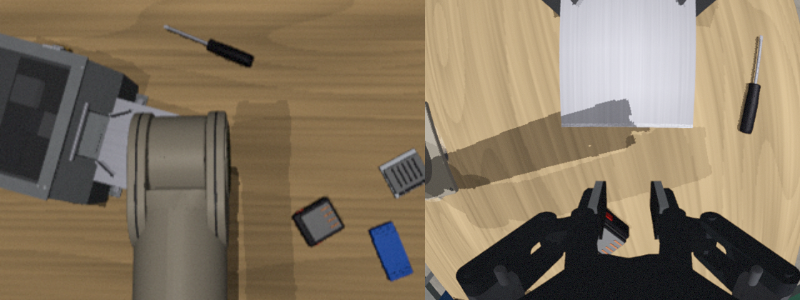

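The shelf is empty and the flap is in its plane. The bystanders are unmoved, and nothing is touching the robot. Handing in.

```bash
python3 -c "
from workcell import manip
print(manip.hand_in(), manip.get_obs()['clock'])"
```

```text
the job is handed in; nothing more can be done
the job is handed in; nothing more can be done
```

The worn-out pack is inside the return box, and I handed the job in at about 12 s on the robot's clock, well under the 58 s limit. `hand_in()` gave no verdict.

- **Placing:** I gripped the grey pack across its width and laid it flat on the shelf, about 95 mm before the sill, centred and square. I let go with the flap shut.
- **Pushing:** I pushed it through with the half-closed fingers. At pack x ≈ -8 mm the wrist picture showed it holding the flap open. After the rest of the push it was gone from the shelf, and I saw it through the lid pane.
- **Last checks:** The shelf was empty, as far as the arm let me see, and the flap looked shut. The arm was clear, with the force reading near zero. The drill pack, module and screwdriver were found within about 10 mm of their first readings, which is about the detectors' scatter. The blue look-alike was not touched.
- **Not measured:** I judged the flap only by eye, with no angle reading. The detectors no longer found the pack once it was in the box, so its final position rests on that one view through the pane.

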